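# Take the snap-fit battery cover off the label printer

## Robot

A 6-joint arm with a two-finger parallel gripper is mounted at the origin on the work surface. World frame = base frame: x ahead of the robot, y to its left, z up, the work surface at z = 0. Lengths are in m, angles in rad, forces in N, time in s.
With the tool pointing down it reaches from about 0.3 to 0.85 m from the base axis. Payload 4.2 kg.
Tool frame: the origin (TCP) lies at the very end of the fingers, on their centre line; the grasp point (between the pads) lies 19 mm behind it; z points along the fingers, y is the direction in which the jaws open and shut (so a half turn about z gives the same grasp; the last joint's range is limited). The gripper opens to 91 mm and grips with 3 to 60 N. Pads are 32 mm wide; open, the fingers measure 118 mm over their backs; the gripper's body (76 mm by 178 mm) begins 60 mm behind the grasp point.
Start: joints at [1.321, 0.32, 1.565, -0, 1.257, -0.02], TCP at [0.131, 0.56, 0.214] pointing down, gripper open.
Joint ranges: [-3.11, 3.11], [-0.84, 2.01], [0.21, 2.61], [-1.34, 4.49], [0.05, 2.63], [-2.56, 2.56]. Speed limits (rad/s): [2.57, 2.57, 3.14, 3.14, 3.14, 3.14].

## Interface

Orientations are given as a rotation vector (axis times angle).
In Python, from plant import bot gives the robot as it stands. Calls block until the motion is done:
- bot.move_pose(position, orientation): joint-space move of the TCP to a pose.
- bot.servo_line(position, v=0.15, rotation=None, guard=None): straight line of the TCP; rotation=None keeps the orientation; v is the mean speed in m/s. With guard (N) it stops when the force on the tool has changed by that much, and returns True; else False.
- bot.move_j(angles): joint-space move.
- bot.let_go() and bot.clamp(): open the fingers fully, or close them until they stop; the grip force is fixed at half the most.
- bot.wait(seconds).
- bot.inverse_kinematics(position, orientation): joint angles nearest the present ones, or None.
- bot.read_state(): the state.
- bot.capture(name): name is "side" or "top"; returns (picture, depth): 384x512x3 uint8, red, green, blue; 384x512 float32, m along the optical axis (not along the pixel's ray), 0 where there is no reading.
- bot.camera_info(name): a dict with "vertical_fov" (degrees; the focal length in pixels is half the picture's height over the tangent of half this angle, whatever the lens; pixels are square), "cx", "cy" (the principal point, pixels), "R" (3x3) and "t" (3): a world point X has camera coordinates R X + t. Camera axes: x right, y down, z forward; pixel columns grow to the right and rows downward; lengths in m; the calibration is good to about 2 mm. A picture is of the moment at which its call begins. camera_info takes no time and is no camera call.
A pose or a line that the arm cannot do raises bot.PlanningError and nothing moves.
- bot.sign_off(): hands the job in, once; it reports no verdict.
The state is a dict: "clock": time; "q": joint angles; "joint_vel": joint speeds; "joint_torque": joint torques, N m; "position": TCP position; "tool_rot": TCP orientation; "ft_force": force on the tool from outside, world axes, zero at the start; "moment": the same for the moment, N m; "grip_width": finger opening in m.
Only numpy, scipy, OpenCV 4.12 (cv2) and the standard library are available. Lean on these libraries where they do the work, as an engineer would, in place of code of your own. Each camera call takes 0.05 s, during which the arm holds its last target.

## Task

Open the battery bay of the grey label printer on the oak cart: press the two side tabs of its snap-fit cover towards each other so that it comes free, and lift the cover off. Then set it down gently, right way up, in the middle of the cork mat before letting go of it. The toner box, whose plain grey lid has no side tabs, is to be left where it stands.

Things in the scene. Friction and masses are not known exactly. Their poses are not given: they have to be found in the camera images.
- cover_center (a point): Centre of the latched cover: grey block 80 (x) x 36 (y) x 22 mm high on a 3 mm flange 86 x 46 lying on the printer. A ribbed tab, 30 wide, 19.5 high, sticks out 11 mm at the middle of each long side: 58 mm over both tabs along y. Point mid-way between tabs, half-way up: 14 above the printer's top, 11 below the cover's top, 26 above a flat surface the cover stands on (tongues reach 12 below flange).
- label_printer: Flat grey box fixed to the cart, 180 (x) x 120 (y) x 60 mm high, origin at the centre of its underside, z up. The cover, its axes parallel to the printer's, sits on the top 30 mm to -x of the middle; dark keys and a black display lie flat on the +x end. Two hooks hold the cover until both tabs are in; it then lifts straight up, held by its pinched tabs. Cover mass about 95 g.
- tab_left (a joint): Inward travel (m) of the sprung tab on the cover's +y side: 0 = out, hook engaged; 0.010 = fully in at its stop, nearly level with the block. The hook is free from about 0.0055. The spring resists with 1.5 N at first, 4.5 N fully in: pinch both tabs to their stops with about 20 N. It springs out when let go.
- tab_right (a joint): The same for the tab on the cover's -y side.
- mat_center (a point): Centre of the upper face of the cork mat, 150 (x) x 130 (y) mm and 4 mm thick, fixed flat on the cart top. z up.
- toner_box: Loose grey toner box to be left alone: 90 (x) x 150 (y) x 55 mm high, 78 mm with its plain raised lid, which has no tabs. Origin at the centre of its underside, z up. It stands beyond the printer and mat, about 0.68 m from the robot; at either side of it, further out, stand a yellow tape dispenser and a steel canister (94 mm high). A small blue binder clip lies near the robot.
There are look-alikes about, which are no part of the job. There is more than one size of the part that bears mat_center; the job needs the smallest.

How it is judged:
By the outcome, as a careful person would: the job done as asked, in the order asked, and still so for the second after the job is handed in, with the robot touching nothing.
It also fails if it takes over 40 s, if anything falls off the work surface, if the arm or the gripper's body presses on something with over 40 N, if the wrist force passes 120 N, or if a joint passes its speed limit or range.

## Working session

There is one attempt and no reset: what is moved stays moved. The work goes in short steps, each a Python script; the robot and the scene stay as the last script left them, time stands still between calls to the robot, and variables do not carry over. Pictures are saved under pics/ and viewed, and the job is handed in when it is done.

```bash
mkdir -p pics; ls; python3 - <<'E'
from plant import bot
import cv2,numpy as np
s=bot.read_state();print(s['clock'],s['position'],s['tool_rot'],s['grip_width'])
for n in("side","top"):
    p,d=bot.capture(n);cv2.imwrite(f'pics/{n}0.png',cv2.cvtColor(p,cv2.COLOR_RGB2BGR));np.save(f'pics/{n}0d.npy',d);print(n,bot.camera_info(n),(d==0).mean())
E
```

```text
pics
0.0 [0.13085471 0.55939344 0.21313667] [-3.60151667e-01 -3.12065301e+00  2.70537758e-03] 0.09144214551544622
side {'vertical_fov': 49.416828862413595, 'cx': 260.15678811917337, 'cy': 193.16291703992331, 'R': array([[ 0.8502887 , -0.52625856,  0.00781386],
       [-0.32577771, -0.53791136, -0.77750901],
       [ 0.41337393,  0.65856154, -0.62882326]]), 't': array([-0.34451354,  0.26699665,  0.85029793])} 0.0041351318359375
top {'vertical_fov': 48.879575187143935, 'cx': 253.35219630427548, 'cy': 193.64848914698, 'R': array([[ 0.04594759, -0.99893666,  0.00379092],
       [-0.97533495, -0.04568152, -0.21595125],
       [ 0.2158948 ,  0.00622502, -0.97639679]]), 't': array([0.10342821, 0.49014395, 1.14073717])} 0.00408935546875
```

View pics/side0.png

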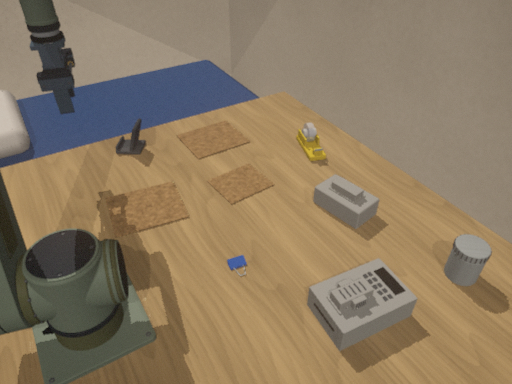

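View pics/top0.png

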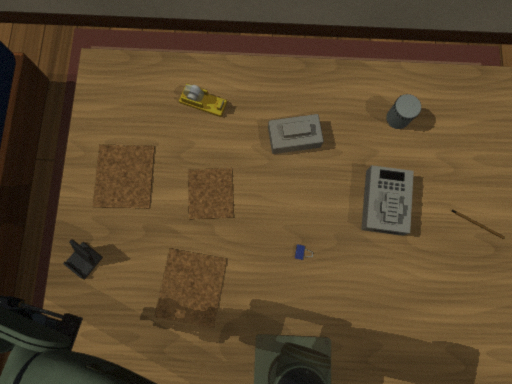

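Side and top views: the grey printer with ribbed cover, keys and display is at top (389,200) and side (362,302). The toner box with the plain lid is at top (296,134). There are three cork mats, at top (125,176), (211,194) and (192,290). Next I'll measure them and enlarge the crops.

```bash
cat > h.py <<'E'
import numpy as np,cv2
from plant import bot
def K(n):
    c=bot.camera_info(n);f=192/np.tan(np.radians(c['vertical_fov'])/2);return f,c['cx'],c['cy'],np.array(c['R']),np.array(c['t'])
def ray(n,u,v,z):
    f,cx,cy,R,t=K(n);o=-R.T@t;d=R.T@np.stack([(np.asarray(u)-cx)/f,(np.asarray(v)-cy)/f,np.ones(np.shape(u))])
    return (o[:,None]+d.reshape(3,-1)*((z-o[2])/d.reshape(3,-1)[2])).T
def cloud(n,d):
    f,cx,cy,R,t=K(n);v,u=np.indices(d.shape);P=np.stack([(u-cx)/f*d,(v-cy)/f*d,d],-1)-t
    P=P@R;P[d==0]=np.nan;return P
def proj(n,X):
    f,cx,cy,R,t=K(n);c=np.atleast_2d(X)@R.T+t;return np.c_[f*c[:,0]/c[:,2]+cx,f*c[:,1]/c[:,2]+cy]
def rect(xy):
    (c,wh,a)=cv2.minAreaRect(np.float32(xy)*1000);return np.round(c,1),np.round(wh,1),round(a,2)
E
python3 - <<'E'
from h import *
im=cv2.imread('pics/top0.png');d=np.load('pics/top0d.npy');P=cloud('top',d)
hsv=cv2.cvtColor(im,cv2.COLOR_BGR2HSV)
for (u,v) in[(125,176),(211,194),(192,290),(389,200),(300,90),(260,240)]:print((u,v),im[v,u],hsv[v,u],P[v,u].round(4))
z=P[...,2]
# table height
print('table z',np.nanmedian(z[100:300,90:500]))
for nm,lo,hi,roi in[('printer top',.05,.066,(150,245,345,430)),('cover',.075,.1,(150,245,345,430)),('toner',.045,.062,(100,165,255,335)),('tonerlid',.07,.085,(100,165,255,335))]:
    m=np.zeros(z.shape,bool);m[roi[0]:roi[1],roi[2]:roi[3]]=1
    m&=(z>lo)&(z<hi);print(nm,m.sum(),np.nanmedian(z[m]),rect(P[m][:,:2]))
# mats: texture saturation
a=cv2.resize(im[150:245,350:430],None,fx=6,fy=6,interpolation=cv2.INTER_CUBIC);cv2.imwrite('pics/crop_p.png',a)
a=cv2.resize(im[130:340,80:250],None,fx=2.8,fy=2.8,interpolation=cv2.INTER_CUBIC);cv2.imwrite('pics/crop_m.png',a)
E
```

```text
(125, 176) [32 58 83] [ 15 157  83] [ 0.5331  0.5116 -0.0021]
(211, 194) [39 66 91] [ 16 146  91] [0.4885 0.2507 0.0054]
(192, 290) [ 45  74 100] [ 16 140 100] [0.2114 0.285  0.0073]
(389, 200) [ 99 110 112] [ 25  30 112] [ 0.4773 -0.2466  0.0856]
(300, 90) [ 56  95 121] [ 18 137 121] [ 0.8334 -0.0037  0.0033]
(260, 240) [ 53  89 111] [ 19 133 111] [ 0.361   0.1009 -0.0031]
table z 0.0005285156889065123
printer top 2210 0.059719322392306484 (array([ 488.6, -257.6]), array([122. , 181.4]), 84.55)
cover 493 0.08469009128822597 (array([ 458.3, -254.6]), array([58.6, 80.6]), 85.45)
toner 1124 0.05494844687881194 (array([679.2,  11.5]), array([ 92.3, 150.3]), 11.41)
tonerlid 353 0.07765911153969116 (array([678.2,  11.3]), array([37.7, 79.9]), 9.59)
```

View pics/crop_p.png

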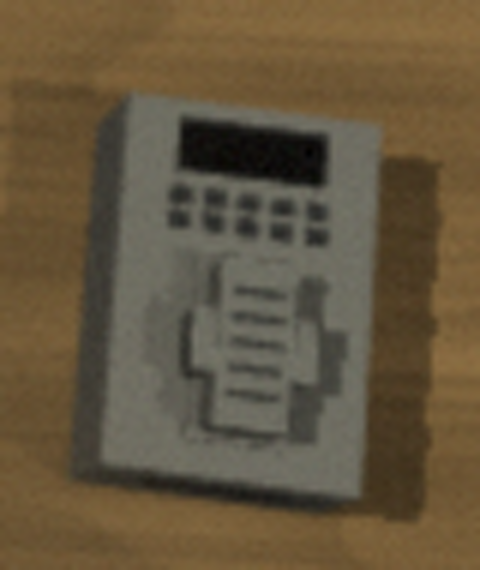

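View pics/crop_m.png

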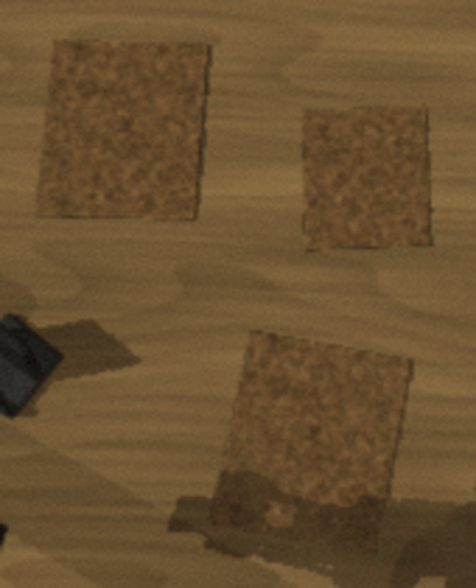

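The printer crop shows the display and keys at the +x end, with the ribbed cover and two side tabs at about crop (250,350). The mat crop shows three mats, and the one at top (211,194) looks smallest. I'll measure all three in both views.

```bash
python3 - <<'E'
from h import *
for n,cs in(('top',[(125,176),(211,194),(192,275)]),('side',[(213,139),(241,183),(155,208)])):
    im=cv2.imread(f'pics/{n}0.png');lab=cv2.cvtColor(cv2.bilateralFilter(im,9,40,5),cv2.COLOR_BGR2LAB).astype(float)
    h=cv2.cvtColor(cv2.GaussianBlur(im,(5,5),0),cv2.COLOR_BGR2HSV).astype(int)
    vis=im.copy()
    for u,v in cs:
        patch=h[v-6:v+7,u-6:u+7].reshape(-1,3)
        b=cv2.GaussianBlur(im,(5,5),0).astype(float)
        # dark reddish cork: hue lower than the wood / R-G ratio
        m=cv2.inRange(b[...,2],b[v-8:v+9,u-8:u+9,2].min()-25,b[v-8:v+9,u-8:u+9,2].max()+4)
        r=b[...,1]/b[...,2]; rc=np.median(r[v-8:v+9,u-8:u+9]); 
        ro=np.median(r); m[(r>(rc+ro)/2)]=0
        m=cv2.morphologyEx(m,cv2.MORPH_CLOSE,np.ones((5,5)));m=cv2.morphologyEx(m,cv2.MORPH_OPEN,np.ones((9,9)))
        k,l=cv2.connectedComponents(m); mm=(l==l[v,u]).astype(np.uint8)
        c=max(cv2.findContours(mm,0,cv2.CHAIN_APPROX_NONE)[0],key=cv2.contourArea)[:,0]
        W=ray(n,c[:,0],c[:,1],.004);print(n,(u,v),rc,ro,len(c),rect(W[:,:2]),'mean',ray(n,*map(np.array,np.array(np.nonzero(mm))[::-1]),.004).mean(0).round(4))
        cv2.drawContours(vis,[c[:,None]],-1,(0,255,0),1)
    cv2.imwrite(f'pics/mats_{n}.png',vis)
a=[cv2.imread(f'pics/mats_{n}.png') for n in('top','side')]
cv2.imwrite('pics/mats.png',np.hstack([cv2.resize(a[0][130:340,80:250],None,fx=2.3,fy=2.3),cv2.resize(a[1][100:310,100:270],None,fx=2.3,fy=2.3)]))
E
```

```text
top (125, 176) 0.7281553398058253 0.780952380952381 228 (array([532.6, 513.5]), array([190.6, 168.6]), 2.22) mean [0.5307 0.5135 0.004 ]
top (211, 194) 0.7282608695652174 0.780952380952381 178 (array([492.2, 252.3]), array([150.2, 127. ]), 4.52) mean [0.4907 0.2528 0.004 ]
top (192, 275) 0.7272727272727273 0.780952380952381 246 (array([219.1, 287.9]), array([168.9, 195.1]), 82.42) mean [0.2171 0.2888 0.004 ]
side (213, 139) 0.7784810126582279 0.9047619047619048 153 (array([533. , 514.8]), array([205.3, 204.9]), 0.85) mean [0.5302 0.5057 0.004 ]
side (241, 183) 0.7770700636942676 0.9047619047619048 868 (array([467.2, 228.8]), array([910.2, 340.5]), 89.42) mean [0.4253 0.2212 0.004 ]
side (155, 208) 0.7770700636942676 0.9047619047619048 2291 (array([425.8,  82.6]), array([1034. , 1213.6]), 0.13) mean [0.4369 0.0266 0.004 ]
```

View pics/mats.png

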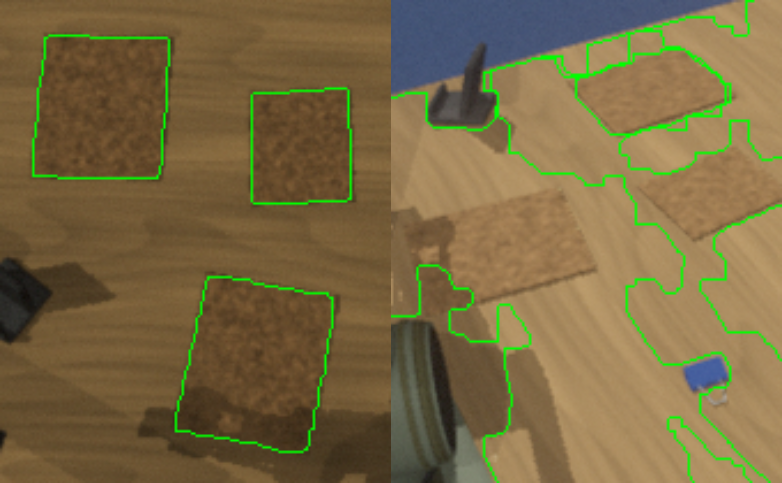

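The candidate mats at top pixels measure (125,176) 191x169 mm, (211,194) 150x127 mm and (192,290) 195x169 mm. The one at (211,194) is the smallest and fits 150x130, so it's the target; its enlarged outline is clean. The side-view masks leaked, so I can't use them. The printer pose and the cover (80.6x58.6, top at 0.085) agree with each other to under 1 mm. I'll check the mat and cover centres by ray in the side view, then plan.

```bash
cat >> h.py <<'E'
def down(ydeg):
    a=np.radians((ydeg+90)/2);return np.array([np.cos(a),np.sin(a),0])*np.pi
C=np.array([.4585,-.2547,.074]);M=np.array([.4915,.2525,.004]);YC=84.6;YM=93.0
E
python3 - <<'E'
from h import *
im=cv2.imread('pics/side0.png')
print(proj('side',[C,M]))
y=np.radians(YM-90);B=np.array([np.cos(y),np.sin(y),0]);D=np.array([-np.sin(y),np.cos(y),0])
q=proj('side',[M+a*B+b*D for a,b in[(.075,.065),(.075,-.065),(-.075,-.065),(-.075,.065)]])
y=np.radians(YC-90);B=np.array([np.cos(y),np.sin(y),0]);D=np.array([-np.sin(y),np.cos(y),0])
r=proj('side',[C+[0,0,.011]+a*B+b*D for a,b in[(.04,.018),(.04,-.018),(-.04,-.018),(-.04,.018)]])
pr=proj('side',[C+[0,0,-.014]+(a+.03)*B+b*D for a,b in[(.09,.06),(.09,-.06),(-.09,-.06),(-.09,.06)]])
S=4;v=cv2.resize(im,None,fx=S,fy=S,interpolation=cv2.INTER_CUBIC)
for p in(q,r,pr):cv2.polylines(v,[np.int32((p+.5)*S)],1,(0,255,0),1)
cv2.imwrite('pics/chk.png',np.hstack([v[640:840,820:1110].repeat(1,0)[:200],v[1040:1240,1260:1660]]) )
cv2.imwrite('pics/chk2.png',np.hstack([v[640:1000,800:1110],v[1030:1390,1220:1680]]))
for yy in(YC,YC+180):print(bot.inverse_kinematics(C+[0,0,.15],down(yy)),bot.inverse_kinematics(C+[0,0,-.0075],down(yy)),bot.inverse_kinematics(M+[0,0,.0185],down(yy+YM-YC)))
E
```

```text
[[351.11687162 292.78523401]
 [239.77853369 182.17405533]]
[-0.5289891   0.23357389  1.66050615  0.          1.24751261 -2.00553765] [-0.5289891   0.38259994  1.88567668  0.          0.87331603 -2.00553765] [ 4.53760405e-01  4.75014940e-01  1.86591497e+00 -4.44089210e-16
  8.00662739e-01 -1.16939580e+00]
[-0.5289891   0.23357389  1.66050615  0.          1.24751261  1.136055  ] [-0.5289891   0.38259994  1.88567668  0.          0.87331603  1.136055  ] [0.4537604  0.47501494 1.86591497 0.         0.80066274 1.97219685]
```

View pics/chk2.png

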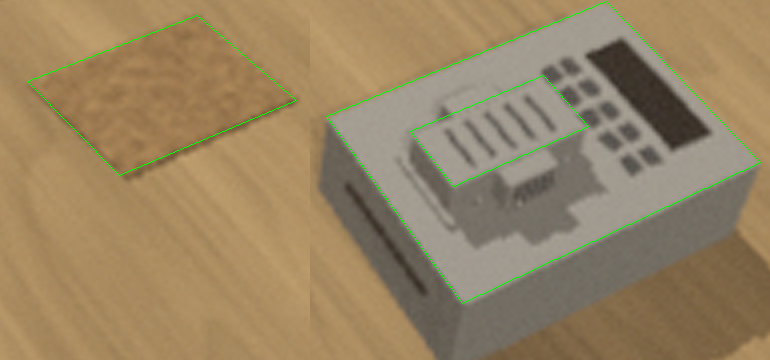

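In the side view, the projected outlines of the mat (left), cover and printer (right) lie on their edges to within about 1 px, so the poses are confirmed. Now I'll move over the cover and descend.

```bash
python3 - <<'E'
from h import *
bot.move_pose(C+[0,0,.10],down(YC+180))
g=bot.servo_line(C+[0,0,-.0075],v=.06,guard=6)
s=bot.read_state();print(g,s['clock'],s['position'],s['ft_force'])
a=[]
for n in('side','top'):
    p,d=bot.capture(n);b=cv2.cvtColor(p,cv2.COLOR_RGB2BGR);u,v=proj(n,C)[0].astype(int)
    a.append(cv2.resize(b[v-60:v+60,u-60:u+60],None,fx=3.3,fy=3.3,interpolation=cv2.INTER_CUBIC))
cv2.imwrite('pics/g1.png',np.hstack(a))
E
```

```text
False 5.125 [ 0.45868576 -0.25481188  0.06681828] [ 0.40244238 -0.56461437 -0.47739056]
```

View pics/g1.png

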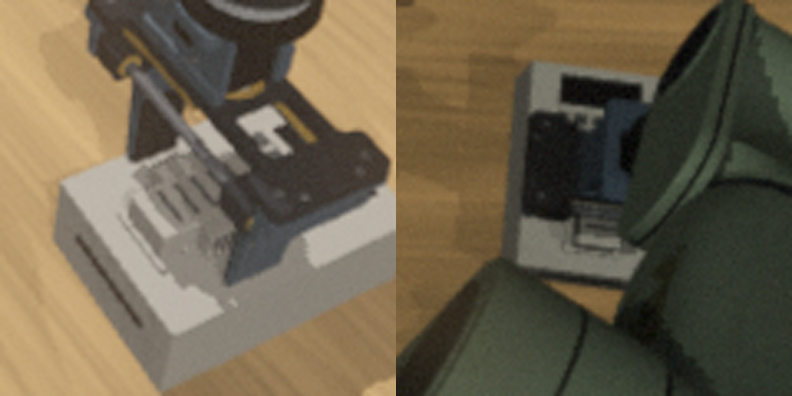

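Side crop: the fingers straddle the cover at its tabs, one at crop (150,125) and one at (250,230). There has been no contact. Clamp and lift a little.

```bash
python3 - <<'E'
from h import *
bot.clamp();bot.wait(.3)
s=bot.read_state();print(s['clock'],s['grip_width'],s['ft_force'])
if .03<s['grip_width']<.0425:
    g=bot.servo_line(C+[0,0,.07],v=.05,guard=25)
    s=bot.read_state();print(g,s['clock'],s['grip_width'],s['position'],s['ft_force'])
a=[]
for n in('side','top'):
    p,d=bot.capture(n);b=cv2.cvtColor(p,cv2.COLOR_RGB2BGR);u,v=proj(n,C+[0,0,.04])[0].astype(int)
    a.append(cv2.resize(b[v-60:v+60,u-60:u+60],None,fx=3.3,fy=3.3,interpolation=cv2.INTER_CUBIC))
cv2.imwrite('pics/g2.png',np.hstack(a))
E
```

```text
6.4083 0.0363082866928979 [-1.30611258 -0.24271858  5.12487938]
False 8.1083 0.03609956423535733 [ 0.4583124  -0.25459759  0.14367246] [ 0.78144471 -0.73828135 -1.59931933]
```

View pics/g2.png

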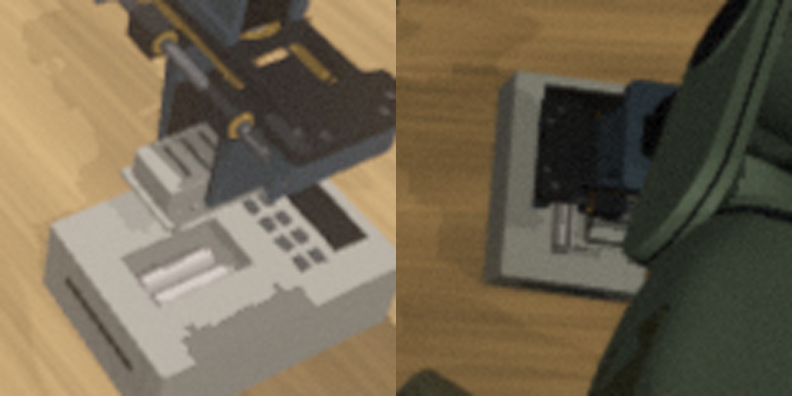

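The cover is off. In the side crop the battery bay is open at (190,265) and the cover hangs level in the fingers at (185,170). Carry it over the mat and check its pose in the grip there.

```bash
python3 - <<'E'
from h import *
bot.servo_line(C+[0,0,.14],v=.15)
bot.move_pose(M+[0,0,.12],down(YM+180))
bot.wait(.3)
s=bot.read_state();print(s['clock'],s['grip_width'],s['position'],s['ft_force'])
a=[]
for n in('side','top'):
    p,d=bot.capture(n);np.save(f'pics/{n}3d.npy',d);b=cv2.cvtColor(p,cv2.COLOR_RGB2BGR);cv2.imwrite(f'pics/{n}3.png',b)
    u,v=proj(n,M+[0,0,.12])[0].astype(int)
    a.append(cv2.resize(b[v-60:v+60,u-60:u+60],None,fx=3.3,fy=3.3,interpolation=cv2.INTER_CUBIC));print(n,u,v)
cv2.imwrite('pics/g3.png',np.hstack(a))
E
```

```text
10.9917 0.03654981263085343 [0.4917782  0.25203461 0.12410915] [ 0.20526789 -0.34322902 -0.92236781]
side 238 147
top 206 183
```

View pics/g3.png

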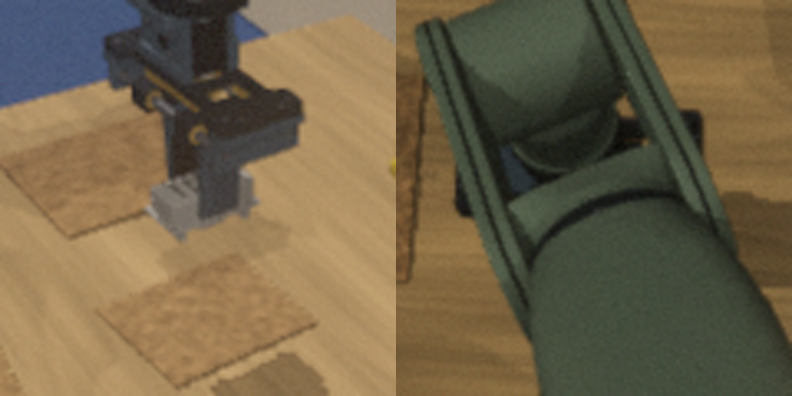

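The side crop shows the cover level in the fingers over the mat, with flange corners at crop (150,210) and (183,238). Lower it slowly under guard.

```bash
python3 - <<'E'
from h import *
o=M+[0,0,0]
bot.servo_line(o+[0,0,.035],v=.08);bot.wait(.2)
g=bot.servo_line(o+[0,0,.0165],v=.012,guard=3)
s=bot.read_state();print(g,s['clock'],s['grip_width'],s['position'],s['ft_force'])
p,d=bot.capture('side');b=cv2.cvtColor(p,cv2.COLOR_RGB2BGR);u,v=proj('side',M)[0].astype(int)
y=np.radians(YM-90);B=np.array([np.cos(y),np.sin(y),0]);D=np.array([-np.sin(y),np.cos(y),0])
fl=proj('side',[M+[0,0,.012]+i*B+j*D for i,j in[(.043,.023),(.043,-.023),(-.043,-.023),(-.043,.023)]])
S=5;c=cv2.resize(b,None,fx=S,fy=S,interpolation=cv2.INTER_CUBIC);e=c.copy();cv2.polylines(e,[np.int32((fl+.5)*S)],1,(0,255,0),1)
x0,y0=u*S-190,v*S-280
cv2.imwrite('pics/g4.png',np.hstack([k[y0:y0+450,x0:x0+390] for k in(c,e)]))
E
```

```text
True 13.725 0.036033380169975614 [0.49144206 0.25246536 0.02282256] [-0.9810623  -0.10252427  5.23903811]
```

View pics/g4.png

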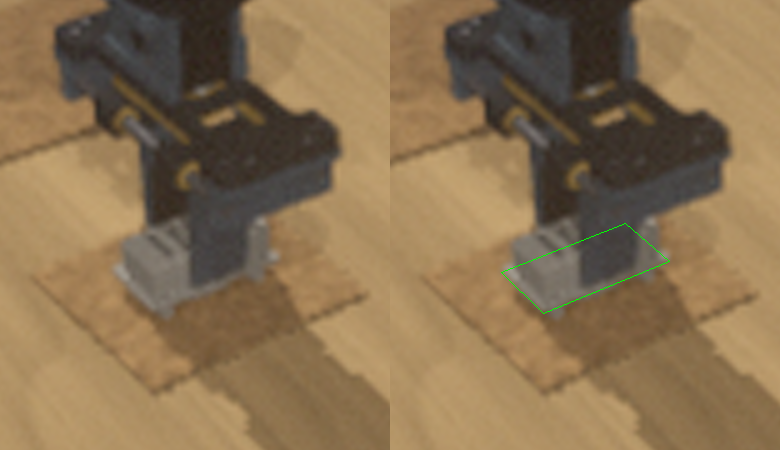

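Contact came at TCP z 0.0228, where 0.0225 was expected. The flange corners are at crop (117,270) and (165,310), matching the predicted outline to about 1 px. Release and retreat.

```bash
python3 - <<'E'
from h import *
bot.let_go();bot.wait(.3)
s=bot.read_state();print(s['clock'],s['grip_width'],s['ft_force'])
print(bot.servo_line(M+[0,0,.14],v=.1,guard=15))
bot.move_j([1.321,.32,1.565,0,1.257,1.1]);bot.wait(.3)
s=bot.read_state();print(s['clock'],s['position'],s['ft_force'])
p,d=bot.capture('top');P=cloud('top',d);z=P[...,2]
u,v=proj('top',M)[0].astype(int)
m=np.zeros(z.shape,bool);m[v-30:v+30,u-30:u+30]=1
m&=(z>.034);print(np.nanmedian(z[m]),np.nanpercentile(z[m],[5,95]),rect(P[m][:,:2]))
m2=np.zeros(z.shape,bool);m2[100:165,255:335]=1;m2&=(z>.045)&(z<.062);print('toner',rect(P[m2][:,:2]))
q,_=bot.capture('side');cv2.imwrite('pics/top5.png',p[...,::-1]);cv2.imwrite('pics/side5.png',q[...,::-1])
us,vs=proj('side',M)[0].astype(int)
f=lambda i,u,v:cv2.resize(i[v-40:v+40,u-40:u+40,::-1],None,fx=4.9,fy=4.9,interpolation=cv2.INTER_CUBIC)
cv2.imwrite('pics/g5.png',np.hstack([f(p,u,v),f(q,us,vs)]))
E
```

```text
15.0167 0.09105728330185277 [-0.04457014  0.0241741   0.04761233]
False
18.4333 [0.13153812 0.55964487 0.21349973] [ 0.2191997  -0.26279609 -0.76341659]
0.04080234825449059 [0.03630038 0.04441054] (array([491.6, 252. ]), array([80.9, 55.1]), 3.12)
toner (array([679.,  11.]), array([ 91.5, 150.5]), 10.9)
```

View pics/g5.png

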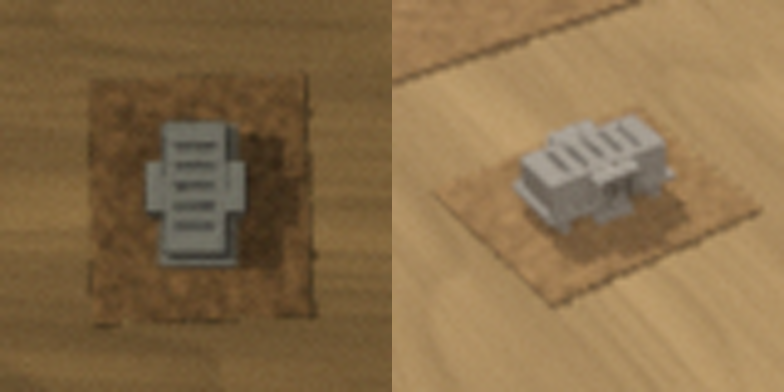

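View pics/side5.png

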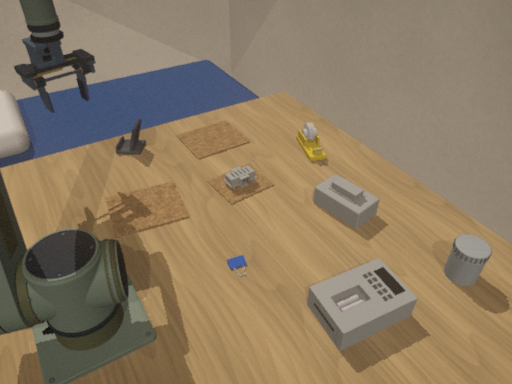

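The cover stands upright in the middle of the smallest mat (side (240,180)), tabs sprung out. The bay is open at side (350,298), the toner box hasn't moved and the arm is clear. Handing in.

```bash
python3 -c "
from plant import bot
print(bot.sign_off(),bot.read_state()['clock'])"
```

```text
the job is handed in; nothing more can be done
the job is handed in; nothing more can be done
```

The cover is off the printer and standing right way up in the middle of the smallest cork mat. I pinched both side tabs (fingers closed to 36 mm), lifted the cover straight up and lowered it until the tool met the mat at about 5 N. Then I let go, moved the arm clear and handed the job in at about 18.5 s; no verdict is reported.

**Last checks:**
- **Cover:** its measured centre is (0.4916, 0.2520) m and the mat's is (0.4915, 0.2525) m. It is upright with both tabs sprung out.
- **Printer and toner box:** the battery bay is open. The toner box's measured position changed by no more than 0.5 mm, which is measurement noise.

**What failed or disagreed:**
- **Side-view mat outlines:** colour masking failed for the mats in the side view. I confirmed the mat by projecting its outline there instead, which matched to about 1 px.
- **Grip width:** the pinch closed to 36 mm, against the roughly 38 mm I expected. The cover still came free and held level.

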